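# Draw the nut caddy out of its slotted keeper and hold it up level

### The arm

A 6-joint arm with a two-finger parallel gripper is mounted at the origin on a cart in front of the work surface, level with it; the furniture and walls round the work are solid. World frame = base frame: x ahead of the robot, y to its left, z up, the work surface at z = 0. Lengths are in m, angles in rad, forces in N, time in s.
With the tool pointing down it reaches from about 0.275 to 1 m from the base axis. Payload 8.4 kg.
Tool frame: the origin (TCP) lies on the centre line of the jaws, within the pads' length; the fingertips stand 17 mm ahead of it and the grasp point (between the pads) lies 2 mm behind it (bot.tcp_to_tips is the z of the fingertips in the tool frame, in m); z points along the fingers, y is the line along which they close (so a half turn about z gives the same grasp; the last joint's range is limited). The gripper opens to 85 mm and grips with 20 to 120 N. Pads are 22 mm wide; open, the fingers measure 114 mm over their backs; the gripper's body (76 mm by 85 mm) begins 54 mm behind the grasp point. The pads swing forward as they close: fully open they stand 13 mm farther back than shut.
Start: joints at [-1.137, 0.353, 1.633, -0, 1.155, -0.002], TCP at [0.264, -0.567, 0.248] pointing down, gripper open.
Joint ranges: [-2.63, 2.63], [-0.92, 2.1], [0.06, 2.66], [-1.3, 4.44], [0, 2.69], [-3.02, 3.02]. Speed limits (rad/s): [2.22, 2.22, 2.79, 3.14, 3.14, 3.14].

### API

Orientations are given as a unit quaternion [x, y, z, w].
In Python, from workcell import bot, hand, kinematics, get_obs, vision, hand_in gives the robot as it stands. The module is installed in compiled form; this text tells all that it offers. Calls block until the motion is done:
- bot.reach(position, orientation): joint-space move of the TCP to a pose.
- bot.servo_line(position, ori=None, velocity=0.15): straight line of the TCP; ori=None keeps the orientation; velocity is the mean speed in m/s.
- bot.goto_joints(angles): joint-space move.
- hand.move_gripper(opening, strength=None): finger opening in m; strength is the grip in N (None keeps the last); returns when the fingers have stopped.
- bot.dwell(seconds).
- kinematics.solve_ik(position, orientation): joint angles nearest the present ones, or None.
- get_obs(): the state.
- vision.read_camera(name): name is "side" or "top"; returns a dict with "frame" (480x640x3 uint8, red, green, blue), "intrinsics" (3x3 intrinsics, pixels), "view" (4x4, takes a point from world to camera coordinates). Camera axes: x right, y down, z forward; pixel columns grow to the right and rows downward; lengths in m; the calibration is good to about 2 mm. A picture is of the moment at which its call begins. There is no depth.
A pose or a line that the arm cannot do raises bot.IKError and nothing moves.
- hand_in(): hands the job in; it is judged then, once.
The state is a dict: "time_s": time; "joint_pos": joint angles; "joint_vel": joint speeds; "joint_efforts": joint torques, N m; "position": TCP position; "orientation": TCP orientation; "wrist_force": force on the tool from outside, world axes, zero at the start; "ft_torque": the same for the moment, N m; "gripper_width": finger opening in m; "grip_force": force on a finger pad.
Only numpy, scipy, OpenCV 4.12 (cv2) and the standard library are available. Lean on these libraries where they do the work, as an engineer would, in place of code of your own. Each camera call takes 0.05 s, during which the arm holds its last target. There are 200 camera calls.

### The job

Take the small nut caddy by its grip bar, draw it straight out through the open end of its slotted keeper, then lift it so that its underside is at least 15 cm above the board. Keep it level all the way with both nuts in it, leave the other loose things where they are, and finish while still holding the caddy: steady and level in the air over the board, clear of everything, so that a fitter can pick from it.

Things in the scene. Friction and masses are not known exactly. Their poses are not given: they have to be found in the camera images.
- keeper: Fixed grey sheet-steel cover on the board: 110 mm along x, 124 along y (160 with foot flanges), 46 high, sheet 4 thick, inside 42 high and 116 wide. Origin on the board under its centre, z up. Open at its -x end, wall at +x. A 26 mm slot in its top runs along y = 0 from the -x edge to x = +30 mm. The caddy can only leave along -x (within 5 mm of y = 0); it is out when its x is below -105 mm.
- caddy: Loose steel tray, 0.21 to 0.39 kg, 100 mm along x, 104 along y, walls 24 high, 4 thick, floor 4, halved by a rib along x. Origin at the centre of its underside, z up. From its middle a stem, 12 (y) x 24 (x) mm, rises through the keeper's slot to a grip bar 50 (x) x 16 (y) mm, 66 to 104 mm above the underside. Starts on the board in the keeper, axes parallel to it, at keeper x -25 to -2 mm.
- caddy_grip (a point): Point in the middle of the caddy's grip bar, 88 mm above the caddy's underside; pinch the bar across its 16 mm thickness (fingers closing along the caddy's y), from above.
- big_nut: Loose grey hexagon nut, 30x34x16 mm, origin at the centre of its underside; lies flat in one of the caddy's two compartments.
- small_nut: Loose grey hexagon nut, 24x27x13 mm, origin at the centre of its underside; lies flat in the caddy's other compartment.
- wood_block: Loose dark wood block, 36x90x34 mm, origin at the centre of its underside; lies behind the closed end of the keeper. Leave it alone.
- tape_measure: Loose tape measure in a dark case, 42x78x66 mm, origin at the centre of its underside. Leave it alone.
- tape_roll: Loose roll of masking tape lying flat, 102 mm across, 25 mm high, origin at the centre of its underside. Leave it alone.
- spanner_0: Loose combination spanner lying flat, 27x165x6 mm, origin at the centre of its underside. Leave it alone.
Mind the look-alikes: they are no part of the job. Of the things that look like the caddy, the larger one is meant.

How it is judged:
On the way:
1. the caddy is drawn out along the slot, out from under the keeper, with both nuts in it (x of caddy in the frame of keeper below -0.095 m and x of big_nut in the frame of caddy between -0.05 and 0.05 m and y of big_nut in the frame of caddy between -0.052 and 0.052 m and z of big_nut in the frame of caddy between -0.002 and 0.024 m and x of small_nut in the frame of caddy between -0.05 and 0.05 m and y of small_nut in the frame of caddy between -0.052 and 0.052 m and z of small_nut in the frame of caddy between -0.002 and 0.024 m), for 0.1 s.
At the end, for the whole second after the job is handed in: The fingers hold the caddy over the board, its underside above 140 mm, tilted under 0.12 rad, slower than 20 mm/s and 0.15 rad/s, off the keeper; both nuts are within its walls; wood block, tape measure, tape roll and spanner have moved under 20 mm (height (world z) of caddy above 0.14 m and angle between caddy's own z axis and vertical below 0.12 rad and linear speed of caddy below 0.02 m/s and angular speed of caddy below 0.15 rad/s and contact force between caddy and the fingers above 1 N and contact force between caddy and keeper below 0.2 N and world x of caddy between 0.3 and 0.72 m and world y of caddy between -0.45 and 0.5 m and x of big_nut in the frame of caddy between -0.05 and 0.05 m and y of big_nut in the frame of caddy between -0.052 and 0.052 m and z of big_nut in the frame of caddy between -0.002 and 0.024 m and x of small_nut in the frame of caddy between -0.05 and 0.05 m and y of small_nut in the frame of caddy between -0.052 and 0.052 m and z of small_nut in the frame of caddy between -0.002 and 0.024 m and distance of each of wood_block, tape_measure, tape_roll, spanner_0 from where it was at the start of the episode below 0.02 m); the arm keeps its last pose, push and grip.
It fails at once if the caddy is tipped by more than 0.3 rad (angle between caddy's own z axis and vertical above 0.3 rad).
It fails at once if a loose bystander is shoved by more than 30 mm (distance of any of wood_block, tape_measure, tape_roll, spanner_0 from where it was at the start of the episode above 0.03 m).
It also fails if it takes over 38 s, if anything falls off the work surface, if the arm or the gripper's body presses on something with over 40 N, if the wrist force passes 120 N, or if a joint passes its speed limit or range.

## Working session

There is one attempt and no reset: what is moved stays moved. The work goes in short steps, each a Python script; the robot and the scene stay as the last script left them, time stands still between calls to the robot, and variables do not carry over. Pictures are saved under pics/ and viewed, at most 10 in all, crops included, and the job is handed in when it is done.

```bash
mkdir -p pics
python3 - <<'E'
from workcell import *
import cv2,numpy as np
for n in("top","side"):
    c=vision.read_camera(n); cv2.imwrite(f"pics/{n}0.png",c["frame"][:,:,::-1]); np.savez(f"{n}0.npz",**c); print(n,c["intrinsics"].tolist(),np.round(c["view"],4).tolist())
o=get_obs();print(o["time_s"],o["orientation"],o["gripper_width"],bot.tcp_to_tips)
E
```

```text
top [[604.2265449983146, 0.0, 314.38977438317374], [0.0, 604.2265449983146, 239.20218948529254], [0.0, 0.0, 1.0]] [[0.0249, -0.9994, 0.0261, -0.0115], [-0.9898, -0.0283, -0.1394, 0.5256], [0.1401, -0.0223, -0.9899, 1.4145], [0.0, 0.0, 0.0, 1.0]]
side [[488.4571304011232, 0.0, 319.48703874599437], [0.0, 488.4571304011232, 238.934246478384], [0.0, 0.0, 1.0]] [[0.9984, -0.0568, 0.0049, -0.5282], [-0.0291, -0.5817, -0.8129, 0.0909], [0.0491, 0.8114, -0.5824, 1.283], [0.0, 0.0, 0.0, 1.0]]
0.1 [ 9.76352792e-01  2.16182375e-01 -1.62883232e-04 -6.16763369e-04] 0.08560314869270441 0.017
```

View pics/top0.png

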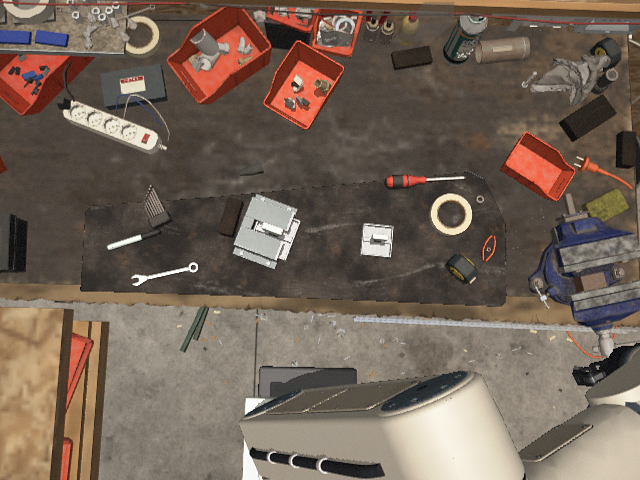

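View pics/side0.png

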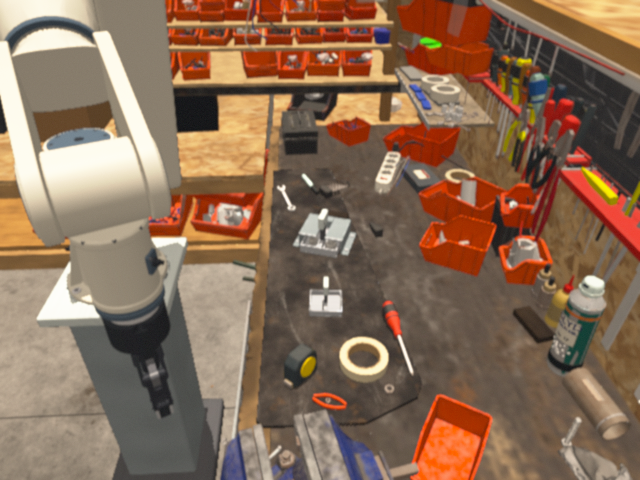

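Two things look like the caddy. One sits in the slotted keeper at top (270,232) / side (324,232). The other stands free and smaller at top (377,240) / side (325,298). The one in the keeper is larger and has the wood block behind its closed end, so it fits the description. I'll confirm it with an enlarged crop.

Run:
```python
import cv2,numpy as np
t=cv2.imread("pics/top0.png")[180:280,210:410]; s=cv2.imread("pics/side0.png")[195:325,280:370]
cv2.imwrite("pics/crop_t.png",cv2.resize(t,None,fx=4,fy=4,interpolation=cv2.INTER_CUBIC))
cv2.imwrite("pics/crop_s.png",cv2.resize(s[:75],None,fx=8,fy=8,interpolation=cv2.INTER_CUBIC))
```

```text
(no output)
```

View pics/crop_t.png

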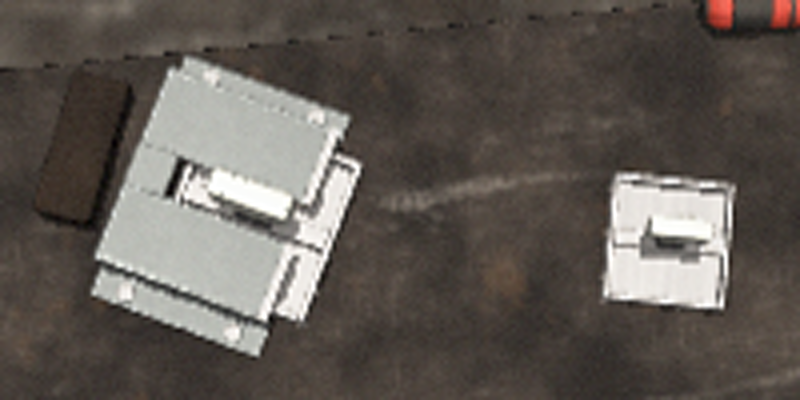

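View pics/crop_s.png

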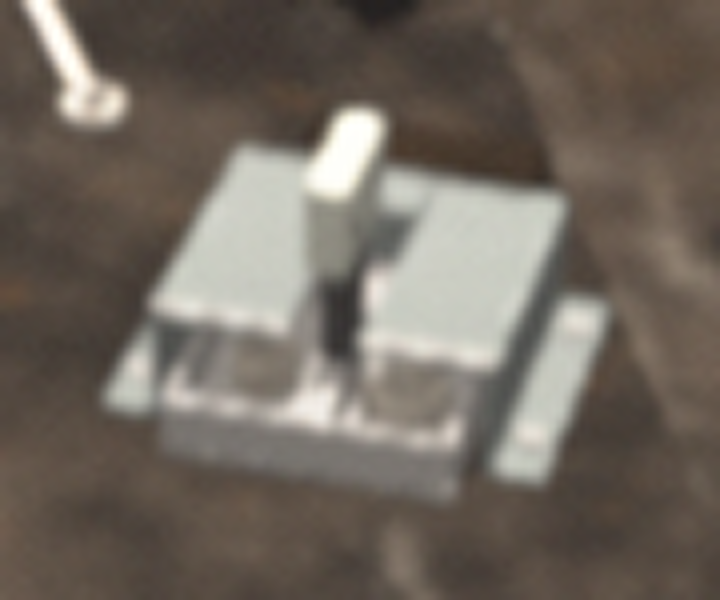

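The crops confirm it: the caddy in the keeper is the larger one. Its bar top is at top ≈(273,228) and side ≈(323,214). Both nuts show in its compartments, and the keeper opens toward the decoy. Next I measure.

```bash
cat > geo.py <<'E'
import numpy as np,cv2
def ray(c,uv):
    R,t=c["view"][:3,:3],c["view"][:3,3]
    uv=np.atleast_2d(np.asarray(uv,float))
    d=(np.c_[uv,np.ones(len(uv))]@np.linalg.inv(c["intrinsics"]).T)@R
    return -R.T@t,d
def plane(c,uv,z):
    o,d=ray(c,uv); return o+d*((z-o[2])/d[:,2])[:,None]
def proj(c,p):
    q=np.atleast_2d(p)@c["view"][:3,:3].T+c["view"][:3,3]; q=q@c["intrinsics"].T; return q[:,:2]/q[:,2:]
def tri(a,ua,b,ub):
    P=[c["intrinsics"]@c["view"][:3] for c in(a,b)]
    X=cv2.triangulatePoints(P[0],P[1],np.float64(ua).reshape(2,1),np.float64(ub).reshape(2,1)); X=(X[:3]/X[3]).ravel()
    return X,proj(a,X)[0]-ua,proj(b,X)[0]-ub
E
python3 - <<'E'
from geo import *
T,S=(dict(np.load(f"{n}0.npz")) for n in("top","side"))
roi={"top":(210,180,310,275),"side":(290,200,362,262)}
vis=[]
for n,c in(("top",T),("side",S)):
    x0,y0,x1,y1=roi[n]; f=c["frame"][y0:y1,x0:x1].astype(int); r,g,b=f[...,0],f[...,1],f[...,2]
    white=(r>=220)&(r>b+4); roof=(b>=r+2)&(g>110)&(g<225)
    out=np.zeros(f.shape,np.uint8); out[white]=(0,255,255); out[roof]=(255,120,0)
    for nm,m in(("white",white),("roof",roof)):
        k,l,st,ce=cv2.connectedComponentsWithStats(m.astype(np.uint8),connectivity=4)
        for i in range(1,k):
            if st[i,4]>15:
                pts=np.argwhere(l==i)[:,::-1]+[x0,y0]
                print(n,nm,st[i,:2]+[x0,y0],st[i,2:],np.round(ce[i]+[x0,y0],2))
                W=plane(c,pts,.104 if nm=="white" else .046)[:,:2]*1000
                (cx,cy),wh,a=cv2.minAreaRect(W.astype(np.float32)); print("    rect mm",np.round([cx,cy,*wh,a],1))
    print(n,"samples",f[(213-y0) if n=="side" else 228-y0,(323 if n=="side" else 273)-x0])
    vis.append(cv2.resize(np.hstack([f[...,::-1].astype(np.uint8),out]),(800,300) if n=="top" else (800,300),interpolation=cv2.INTER_NEAREST))
cv2.imwrite("pics/mask.png",np.vstack(vis))
E
```

```text
top white [286 212] [ 8 19 34] [289.71 221.32]
    rect mm [557.   61.5   4.5  44.1  72. ]
top white [284 221] [ 16  21 121] [291.52 231.87]
    rect mm [536.4  58.7  23.4  51.9  70.1]
top white [257 224] [ 6  7 28] [259.46 227.43]
    rect mm [540.8 130.5  14.   11.4   2.1]
top white [275 241] [ 16  19 128] [283.27 249.95]
    rect mm [486.4  75.8  23.8  45.3  71.3]
top samples [251 252 250]
side white [318 209] [ 9 11 54] [322.46 214.  ]
    rect mm [543.1 101.3  51.3  16.9  67. ]
side white [316 244] [ 6  4 16] [318.69 245.44]
    rect mm [523.3 -42.7  13.8  10.5  75.5]
side samples [254 254 249]
```

View pics/mask.png

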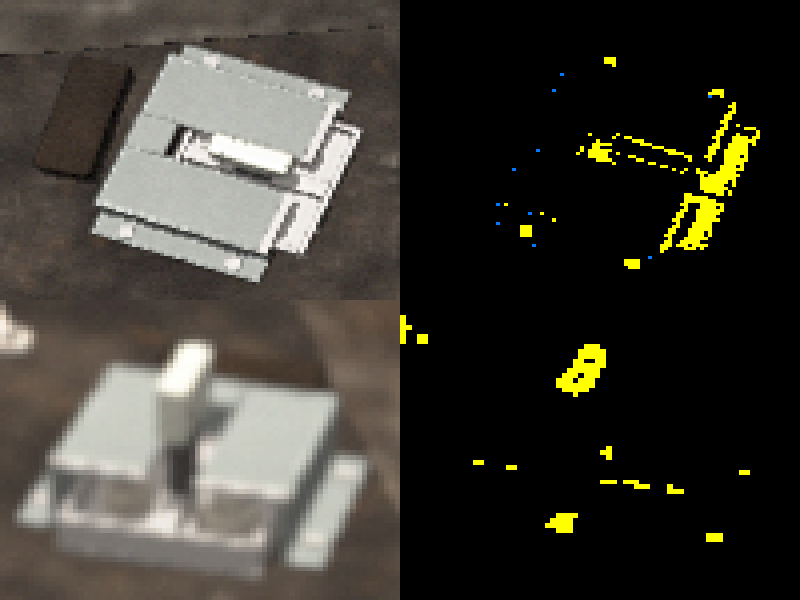

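The side mask isolates the bar top cleanly at (322.5,214), but the top bar and the roof need other thresholds.

Run:
```python
from geo import *
T,S=(dict(np.load(f"{n}0.npz")) for n in("top","side"))
def comps(c,box,m,z,nm,amin):
    x0,y0=box[:2]; k,l,st,ce=cv2.connectedComponentsWithStats(m.astype(np.uint8),connectivity=4)
    for i in range(1,k):
        if st[i,4]>amin:
            p=np.argwhere(l==i)[:,::-1]+[x0,y0]; r=cv2.minAreaRect((plane(c,p,z)[:,:2]*1000).astype(np.float32))
            print(nm,st[i],np.round(ce[i]+[x0,y0],2),"rect",np.round([*r[0],*r[1],r[2]],1))
for n,c,(x0,y0,x1,y1) in(("top",T,(210,180,310,275)),("side",S,(290,200,362,262))):
    f=c["frame"][y0:y1,x0:x1].astype(int); r,g,b=np.moveaxis(f,-1,0)
    print(n,"roof sample",f[(210-y0) if n=="top" else (225-y0),(270 if n=="top" else 340)-x0])
    comps(c,(x0,y0),f.min(2)>=240,.104,n+" bar",20)
    m=(g>r+3)&(g>140)&(g<225); comps(c,(x0,y0),m,.046,n+" roof",60)
    if n=="top":
        # wood block, dark brown, only for clearance
        pass
c=T
b=plane(S,[[322.46,214]],.104); print("expected top px of bar centre",proj(T,b))
```

```text
top roof sample [182 184 176]
top bar [52 43 20 11 97] [271.9  227.97] rect [539.8 102.3  44.7  11.6  69.6]
side roof sample [204 207 196]
side bar [30 10  6  8 29] [322.66 213.59] rect [543.4 103.   38.    9.9  68.7]
expected top px of bar centre [[272.57016622 226.72357369]]
```

Run:
```python
from geo import *
T,S=(dict(np.load(f"{n}0.npz")) for n in("top","side"))
for u in ([271.9,227.97],),:
    for s in ([322.46,214.],[322.66,213.6]): X,a,b=tri(T,u[0],S,s); print("bar top",np.round(X*1000,1),np.round(a,2),np.round(b,2))
x0,y0,x1,y1=225,190,305,275; 
f=T["frame"][y0:y1,x0:x1].astype(int); r,g,b=np.moveaxis(f,-1,0)
m=((g>=r)&(g>b)&(g>160)&(g<215)).astype(np.uint8)
m=cv2.morphologyEx(cv2.medianBlur(m*255,3),cv2.MORPH_OPEN,np.ones((3,3),np.uint8))
k,l,st,ce=cv2.connectedComponentsWithStats(m,connectivity=4)
for i in range(1,k):
    if st[i,4]<60: continue
    P=np.argwhere(l==i)[:,::-1]+[x0,y0]
    for z in(.046,.0): 
        q=cv2.minAreaRect((plane(T,P,z)[:,:2]*1000).astype(np.float32)); print(st[i],z,np.round([*q[0],*q[1],q[2]],1))
out=np.zeros_like(f,dtype=np.uint8); out[l>0]=(0,200,255)
# straight edges in the grey image
lsd=cv2.createLineSegmentDetector(); big=cv2.resize(T["frame"][y0:y1,x0:x1],None,fx=4,fy=4,interpolation=cv2.INTER_CUBIC)
L=lsd.detect(cv2.cvtColor(big,cv2.COLOR_RGB2GRAY))[0].reshape(-1,4)
for q in L:
    if np.hypot(*(q[2:]-q[:2]))>70:
        p=plane(T,(q.reshape(2,2)+.5)/4-.5+[x0,y0],.046)[:,:2]*1000; d=p[1]-p[0]
        print("seg",np.round(p.ravel(),1),"len %.0f ang %.1f"%(np.hypot(*d),np.degrees(np.arctan2(d[1],d[0]))%90))
cv2.imwrite("pics/mask2.png",cv2.resize(np.hstack([f[...,::-1].astype(np.uint8),out]),(800,425),interpolation=cv2.INTER_NEAREST))
```

```text
bar top [540.8 102.1 102.7] [-0.   -0.49] [-0.62  0.11]
bar top [540.8 102.1 103.9] [-0.   -0.62] [-0.78  0.14]
[  10    5   57   64 1877] 0.046 [553.4 125.1 102.4 131.9  70.8]
[  10    5   57   64 1877] 0.0 [560.9 128.  105.7 136.2  70.8]
[ 18  62  23  13 148] 0.046 [475.5 143.8  57.3  15.   71.5]
[ 18  62  23  13 148] 0.0 [480.4 147.3  59.1  15.5  71.5]
seg [623.4 155.8 507.5 196.2] len 123 ang 70.8
```

View pics/mask2.png

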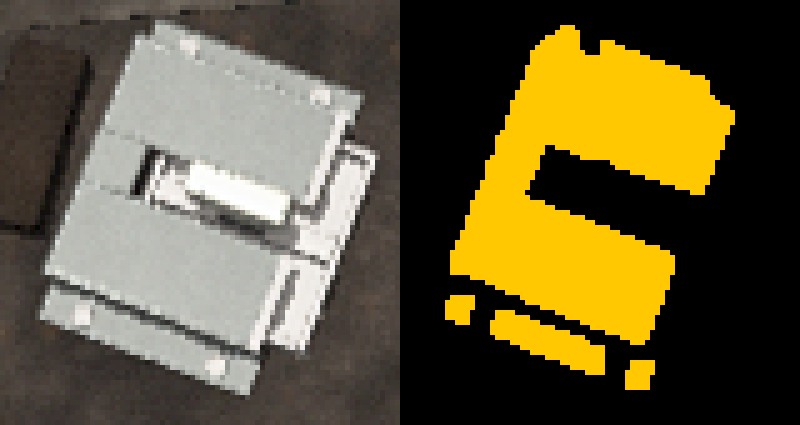

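The roof rear edge (123 mm long) gives a keeper yaw of about 70.5°, and its centre is about (0.547,0.124). The bar is at (0.541,0.102) with its top at 103 mm, which puts the caddy at keeper x of about -23 mm and y of about -1 mm, in line with the text. I'll grasp it.

```bash
cat > plan.py <<'E'
from workcell import *
import numpy as np
from scipy.spatial.transform import Rotation as R
yaw=np.radians(70.5); ax=np.array([np.cos(yaw),np.sin(yaw),0]); ay=np.array([-ax[1],ax[0],0])
P=np.array([.5408,.1021,.086])
def quat(s): y=s*ay; z=np.array([0,0,-1.]); return R.from_matrix(np.c_[np.cross(y,z),y,z]).as_quat()
def rep(t):
    o=get_obs(); print(t,"t=%.2f"%o["time_s"],np.round(o["position"],4),"w %.4f f %.1f"%(o["gripper_width"],o["grip_force"]),"F",np.round(o["wrist_force"],1),"M",np.round(o["ft_torque"],2))
E
python3 - <<'E'
from plan import *
up=np.array([0,0,.13])
for s in(1,-1):
    j=[kinematics.solve_ik(p,quat(s)) for p in(P+up,P,P-.095*ax+[0,0,.175])]
    print(s,[None if a is None else np.round(a,2) for a in j])
ok=[s for s in(1,-1) if kinematics.solve_ik(P,quat(s)) is not None]
s=min(ok,key=lambda s:abs(kinematics.solve_ik(P,quat(s))[5])); print("use",s)
open("sgn","w").write(str(s))
bot.reach(P+up,quat(s)); hand.move_gripper(.06,100); rep("above")
bot.servo_line(P+[0,0,.03],velocity=.12); rep("near")
import cv2
for n in("top","side"):
    c=vision.read_camera(n); cv2.imwrite(f"pics/{n}1.png",c["frame"][:,:,::-1])
a=cv2.imread("pics/top1.png")[170:290,200:320];b=cv2.imread("pics/side1.png")[150:270,270:390]
cv2.imwrite("pics/near.png",cv2.resize(np.hstack([a,b]),(800,400),interpolation=cv2.INTER_CUBIC))
E
```

```text
1 [array([ 0.18,  0.27,  1.83, -0.  ,  1.04, -2.62]), array([ 0.18,  0.45,  1.92, -0.  ,  0.77, -2.62]), array([ 0.02,  0.16,  1.86, -0.  ,  1.12, -2.78])]
-1 [array([ 0.18,  0.27,  1.83, -0.  ,  1.04,  0.52]), array([ 0.18,  0.45,  1.92, -0.  ,  0.77,  0.52]), array([ 0.02,  0.16,  1.86, -0.  ,  1.12,  0.36])]
use -1
above t=3.04 [0.5408 0.1019 0.216 ] w 0.0599 f 0.0 F [-0.4  0.4  0.5] M [-0.   -0.03 -0.  ]
near t=4.03 [0.5413 0.1022 0.1166] w 0.0601 f 0.0 F [-0.2 -0.   0.3] M [ 0.02 -0.03 -0.01]
```

View pics/near.png

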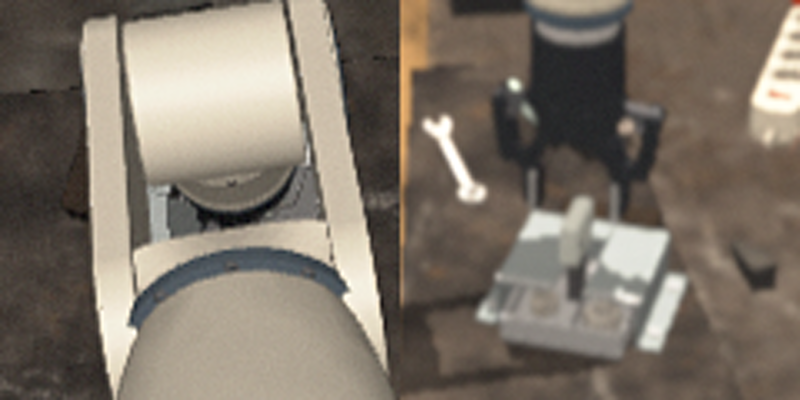

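The side crop shows the open fingers straddling the bar (about (575,225) in the crop), while the top view is blocked by the arm. Next I close on the bar, ease it up slightly and draw it out in stages, watching the wrist force.

Run:
```python
from plan import *
bot.servo_line(P,velocity=.05); rep("down")
hand.move_gripper(.0,100); rep("grip")
G=np.array(get_obs()["position"])
bot.servo_line(G+[0,0,.004],velocity=.02); rep("ease")
for d in(.02,.045,.07,.1):
    bot.servo_line(G+[0,0,.004]-d*ax,velocity=.04); rep(d)
    if np.linalg.norm(get_obs()["wrist_force"][:2])>15: print("stop"); break
import cv2
c=vision.read_camera("side"); np.savez("side2.npz",**c); cv2.imwrite("pics/side2.png",cv2.resize(c["frame"][150:300,250:410,::-1],(640,600),interpolation=cv2.INTER_CUBIC))
```

```text
down t=4.88 [0.5408 0.1021 0.0859] w 0.0601 f 0.0 F [ 0.5 -0.1 -0.7] M [-0.06  0.01  0.01]
grip t=5.35 [0.5412 0.1021 0.0863] w 0.0146 f 97.3 F [ 0.9 -0.9  1.2] M [-0.03  0.04 -0.02]
ease t=5.72 [0.541  0.1021 0.0902] w 0.0147 f 97.3 F [ 0.4 -0.5 -2.3] M [-0.03 -0.01  0.03]
0.02 t=6.37 [0.5347 0.0831 0.0904] w 0.0149 f 97.5 F [-0.6 -0.2 -3.8] M [ 0.04 -0.03  0.01]
0.045 t=7.14 [0.5263 0.0597 0.0904] w 0.0148 f 97.5 F [ 1.1  0.8 -3.6] M [ 0.01 -0.01 -0.  ]
0.07 t=7.92 [0.518  0.0361 0.0904] w 0.0149 f 97.5 F [-0.   0.  -3.5] M [-0.   -0.02  0.02]
0.1 t=8.82 [0.508  0.0079 0.0904] w 0.0146 f 97.5 F [ 0.1 -1.  -3.2] M [ 0.   -0.03  0.02]
```

View pics/side2.png

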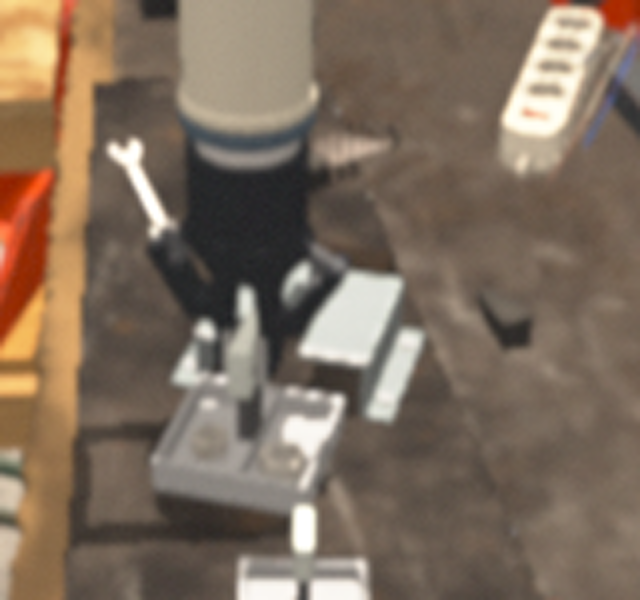

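The caddy is out with both nuts in it (crop (210,440) and (285,458)), level and clear of the keeper and of the decoy at the bottom. Now I lift it.

Run:
```python
from plan import *
G=np.array(get_obs()["position"])
bot.servo_line([G[0],G[1],.264],velocity=.06); bot.dwell(.8); rep("up")
import cv2
c=vision.read_camera("side"); np.savez("side3.npz",**c); cv2.imwrite("pics/side3.png",cv2.resize(c["frame"][130:300,240:440,::-1],(700,595),interpolation=cv2.INTER_CUBIC))
```

```text
up t=12.71 [0.508 0.008 0.264] w 0.0147 f 97.5 F [ 0.5 -0.7 -3.1] M [-0.01  0.02  0.03]
```

View pics/side3.png

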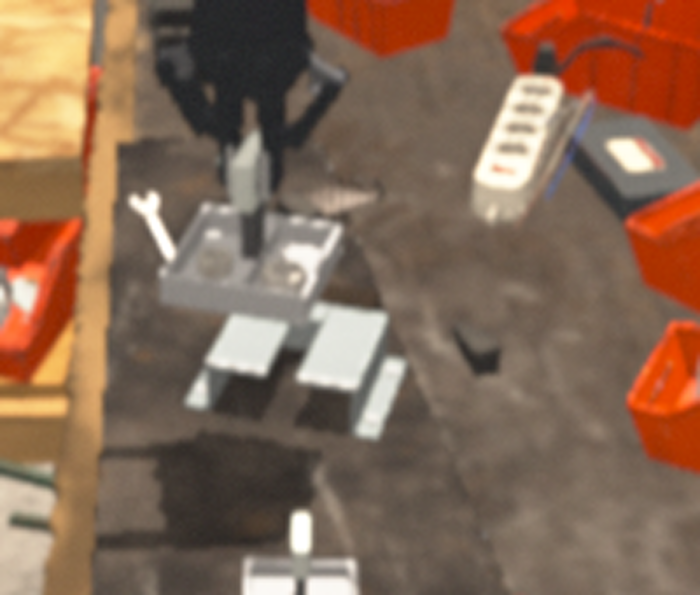

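The caddy hangs level at about 0.178 m with both nuts in it (crop (215,262) and (285,275)). The wrist force is steady and nothing is touching. Handing in.

```bash
python3 -c "
from workcell import *
print(hand_in())"
```

```text
the job is handed in; nothing more can be done
None
```

I drew the caddy straight out of its keeper and handed the job in after 12.7 s, still gripped, steady and level about 0.178 m above the board with both nuts in it; no contact with the other loose things showed in the wrist forces or the side view, and no verdict was returned.

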